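Collect printed case halves from the belt printer's catch tray

TASK

Two finished case halves, a deep base and a shallower lid, are lying in the sloping catch tray under the belt printer's wire guard. Take both out without knocking the guard and set them down gently on the board inside the tote, flat with the open side up, in one row along the tote's length: one slid up tight against the end wall farthest from the printer, the other tight against the end of the first (either half may be first; don't drop them or press hard, the plastic is thin). Leave the offcut in the tray and the other things on the bench where they are, and let go of everything.

Things in the scene. Friction and masses are not known exactly. Their poses are not given: they have to be found in the camera images.
- printer: Belt 3D printer, fixed, 660 long x 350 wide, belt top 174 above the bench, tall gantry at its far end. Origin: on the bench under the end roller; x = level direction of delivery (roughly world +y), z up. Over the roller and tray it has a guard: a level grille of steel wires 226 above the bench, 268 wide, from x = -60 to its front bar at x = 186; below the grille it is open to the front.
- guard_edge (a point): Middle of the guard's front bar (8 mm thick, 268 long, bar centre 226 above the bench), axes as the printer's. Towards the printer follow the grille wires; nothing of the printer is in front of this bar or above the grille near it.
- catch_tray: Bare steel catch tray, fixed, floor 190 long x 264 wide, sloping down 35 degrees away from the printer, with lip and side walls 22 high, 3 thick. Origin: on the floor at the inner face of the lip, mid width, 42 above the bench; x = down the slope, y across (level), z square to the floor. The halves lie on the floor (z = 0), side by side 44 or more apart, one end at the lip.
- base_half: Deep half of a black printed case: open-topped rectangular shell 100 long (x) x 60 wide (y) x 40 high, walls and bottom 3 thick, 0.09 to 0.18 kg. Origin: centre of its underside; z points out of the open side. It slides on the steep tray; only the lip keeps it there.
- lid_half: Shallow half of the case: the same shell 100 x 60 but 28 high, 0.07 to 0.14 kg. Origin: centre of its underside; z points out of the open side.
- offcut: Scrap of printed plastic, L-shaped, 34 x 30 x 6, lying in the tray at the lip between the halves; stays there. Origin: centre of its long leg's underside.
- tote: Grey open plastic tote, fixed, 300 long (x) x 200 wide (y) x 95 high, walls 5 thick (inside 290 x 190), rim 8 wide outside. Origin: centre of its underside; x = lengthwise, away from the printer. In it, over earlier layers, lies a stiff white board, level and firm; its top is 14 to 64 above the origin, different each time and not given: feel or look.
- far_wall (a point): Middle of the top edge of the tote's end wall farthest from the printer, on its inner face (x = +145, z = +95 in the tote's frame), axes as the tote's. A 30 high carton is taped to the board by the opposite end wall (x = -140 to -94 in the tote's frame), so the board is free from x = -94 to +145.
- calipers: Calipers lying on the bench left of the tote, 200 long, 16 high. Origin near their middle.
- multimeter: Yellow multimeter lying beyond the tote, 190 x 90 x 54 high. Origin: centre of its underside.
- screwdriver: Red-handled screwdriver lying beyond the tote. Origin on its axis.
- glue_jar: Jar with a steel cap beyond the tray, 68 across, 85 high. Origin: centre of its underside.

How it is judged (in metres and radians):
At the end, for the whole second after the job is handed in: Both halves at rest flat on the board in the tote (within 4 degrees), open side up, lengthwise within 5 degrees, nothing held: one within 3 mm of the end wall farthest from the printer, the other in line behind it, centres at most 104 mm apart (100 when touching) (z of base_half in the frame of tote between 0.011 and 0.067 m and angle between each of base_half, lid_half's own z axis and vertical below 0.07 rad and angle between the x axis of each of base_half, lid_half and the x axis of tote, either way round below 0.09 rad and linear speed of each of base_half, lid_half below 0.02 m/s and z of lid_half in the frame of tote between 0.011 and 0.067 m and ((x of base_half in the frame of tote above 0.092 m and x of lid_half in the frame of tote between -0.012 and 0.01 m) or (x of lid_half in the frame of tote above 0.092 m and x of base_half in the frame of tote between -0.012 and 0.01 m)) and horizontal distance between base_half and lid_half below 0.104 m).
It fails at once if a case half is dropped or thrown (moves faster than 0.3 m/s with no finger on it) ((linear speed of base_half above 0.3 m/s and contact force between the fingers and base_half below 0.05 N) or (linear speed of lid_half above 0.3 m/s and contact force between the fingers and lid_half below 0.05 N)).
It fails at once if a case half is pressed against the tote or the other half with more than 40 N (contact force between any of base_half, lid_half and tote above 40 N or contact force between base_half and lid_half above 40 N).
It fails at once if the robot or a held half knocks the printer or its guard (more than 8 N) (contact force between any of the arm, the fingers, base_half, lid_half and printer above 8 N).
It fails at once if the offcut leaves its place in the tray (moves more than 40 mm) (distance of offcut from where it was at the start of the episode above 0.04 m).
It fails at once if a thing on the bench is moved more than 20 mm (distance of any of calipers, multimeter, screwdriver, glue_jar from where it was at the start of the episode above 0.02 m).
It also fails if it takes over 70 s, if anything falls off the work surface, if the arm or the gripper's body presses on something with over 40 N, if the wrist force passes 120 N, or if a joint passes its speed limit or range.

ROBOT

A 7-joint arm with a two-finger parallel gripper is mounted at the origin on the work surface. World frame = base frame: x ahead of the robot, y to its left, z up, the work surface at z = 0. Lengths are in m, angles in degrees, forces in N, time in s.
With the tool pointing down it reaches from about 0.425 to 0.875 m from the base axis. Payload 4.7 kg.
Tool frame: the origin (TCP) lies on the mounting face of the last link; the fingertips stand 182 mm ahead of it and the grasp point (between the pads) lies 164 mm ahead of it; z points along the fingers, y is the line along which they close (so a half turn about z gives the same grasp; the last joint's range is limited). The gripper opens to 87 mm and grips with 3 to 60 N. Pads are 19 mm wide; open, the fingers measure 117 mm over their backs; the gripper's body (75 mm by 190 mm) begins 51 mm behind the grasp point.
Start: joints at [-67.145, 18.392, -4.016, 83.108, 1.295, 78.541, -3.26], TCP at [0.244, 0.602, 0.405] pointing down, gripper open.
Joint ranges: [-163.93, 163.93], [-17.29, 119.83], [-79.2, 71.16], [3.27, 140.29], [-89.18, 269.18], [5.43, 117.66], [-154.24, 154.24]. Speed limits (degrees/s): [147.25, 147.25, 180, 180, 180, 180, 180].

INTERFACE

Orientations are given as [roll, pitch, yaw] about the fixed x, y, z axes, in that order (R = Rz(yaw) Ry(pitch) Rx(roll)).
In Python, from cell import env gives the robot as it stands.
- The arm moves only by the tool servo_tool, never from a script. Its argument "plan" is a list of rows, each an object with "xyz": the shift along the tool's x, y, z in cm, a list of three; "twist": the turn, a rotation vector about the tool's x, y, z in degrees, a list of three; "jaw": the closure, from 0 (fully open) to 1 (shut). In form: [{"xyz": [x, y, z], "twist": [wx, wy, wz], "jaw": jaw}, ...]. A call has 1 to 10 rows; each row is the pose to reach, as a shift and turn from the pose commanded when the call began, along the tool's axes at that moment; what a row does not reach only later rows make up. A row lasts 1/12 s, in which the tool goes at most 41.7 mm and 7.16 degrees, less where a joint would pass 70% of its speed; a pose out of reach is approached as far as the arm can. A call with a gripper value outside its range is refused whole. The fingers move at their own pace and stop on an object; "newtons" is the grip in N (left out, the last holds). Time passes only in rows, so rows that repeat a pose let the fingers close. It gives the time, the measured TCP pose, the force, the opening and the grip force at its end, in the units of the state.
- env.get_obs(): the state, without advancing time (a new reading comes with each control period).
- env.read_camera(name): name is "scene" or "top"; returns a dict with "img" (480x640x3 uint8, red, green, blue), "camera_matrix" (3x3 intrinsics, pixels), "R" (3x3) and "t" (3): a world point X has camera coordinates R X + t. Camera axes: x right, y down, z forward; pixel columns grow to the right and rows downward; lengths in m; the calibration is good to about 2 mm. A picture is of the moment at which its call begins. There is no depth.
- env.sign_off(): hands the job in; it is judged then, once.
The state is a dict: "time_s": time; "qpos": joint angles; "joint_velocities": joint speeds; "effort": joint torques, N m; "tool_pos": TCP position; "tool_rot": TCP orientation; "force": force on the tool from outside, world axes, zero at the start; "wrist_torque": the same for the moment, N m; "grip_width": finger opening in m; "grasp_force": force on a finger pad.
Only numpy, scipy, OpenCV 4.12 (cv2) and the standard library are available. Lean on these libraries where they do the work, as an engineer would, in place of code of your own. Each camera call takes 0.05 s, during which the arm holds its last target. There are 200 camera calls.

## Working session

There is one attempt and no reset: what is moved stays moved. The work goes in short steps, Python scripts to look and compute and a tool call to move; the robot and the scene stay as the last step left them, time stands still between calls to the robot, and variables do not carry over. Pictures are saved under pics/ and viewed, at most 10 in all, crops included, and the job is handed in when it is done.

Besides the shell and the picture viewer there is one more tool, called after "Emit:" as name(argument=value, ...), one argument or row to a line, values as JSON. servo_tool: Moves the arm, as the interface text tells. Its arguments: {"type":"object","properties":{"plan":{"type":"array","items":{"type":"object","properties":{"xyz":{"type":"array","items":{"type":"number"}},"twist":{"type":"array","items":{"type":"number"}},"jaw":{"type":"number"}}}},"newtons":{"type":"number"}},"required":["plan"]}

```bash
mkdir -p pics; python3 - <<'E'
from cell import env
import cv2,numpy as np
o=env.get_obs(); print(o['time_s'],o['tool_pos'],o['tool_rot'],o['force'],o['grip_width'])
for n in("scene","top"):
    c=env.read_camera(n); cv2.imwrite(f'pics/{n}0.png',c['img'][:,:,::-1]); np.savez(f'{n}0.npz',**c)
    print(n,c['camera_matrix'].tolist(),(-c['R'].T@c['t']).round(3),c['R'].round(3).tolist())
E
ls
```

```text
0.0 [0.24393575 0.60226891 0.40367361] [-1.79891028e+02  5.39990880e-03  1.57956352e+02] [ 0.67296325 -0.04615809 -0.65781475] 0.08695056226274443
scene [[583.7669567069438, 0.0, 334.27100560603355], [0.0, 583.7669567069438, 247.8915659130917], [0.0, 0.0, 1.0]] [1.486 0.594 0.855] [[-0.49, 0.872, 0.019], [0.487, 0.292, -0.823], [-0.723, -0.394, -0.568]]
top [[453.673141494171, 0.0, 316.440595364298], [0.0, 453.673141494171, 241.9095824457337], [0.0, 0.0, 1.0]] [0.434 0.098 1.255] [[-0.009, -1.0, -0.016], [-0.994, 0.01, -0.108], [0.108, 0.015, -0.994]]
pics
scene0.npz
top0.npz
```

View pics/scene0.png

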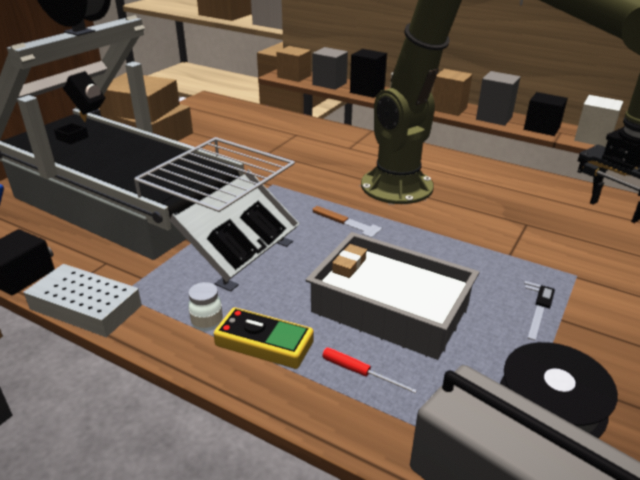

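View pics/top0.png

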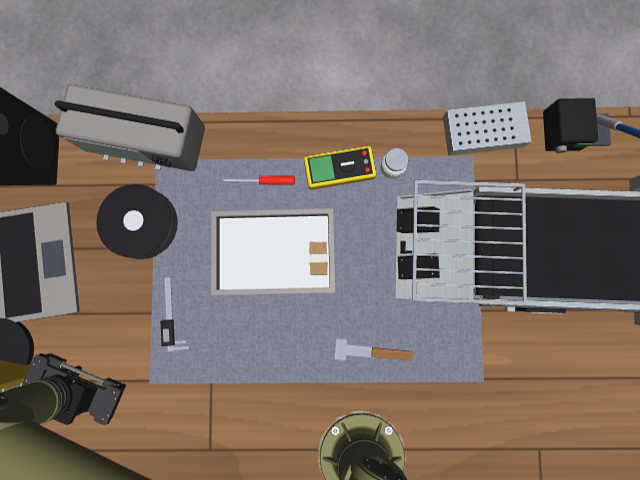

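The scene view shows the tray with two black halves (around 235,240 and 267,220), and the guard and the tote with its white board. In the top view the halves are at (418,220) and (418,267), the guard's front bar is at column ~414, and the tote spans 211–333 × 209–293. I'll enlarge the tray and tote regions next.

```bash
python3 - <<'E'
import cv2,numpy as np
s=cv2.imread('pics/scene0.png');t=cv2.imread('pics/top0.png')
a=cv2.resize(t[175:305,385:535],None,fx=2.66,fy=2.66,interpolation=cv2.INTER_CUBIC)  # 399x346
b=cv2.resize(s[130:295,130:300],None,fx=2.35,fy=2.35,interpolation=cv2.INTER_CUBIC)
c=np.zeros((600,800,3),np.uint8)
c[:a.shape[0],:a.shape[1]]=a;c[:b.shape[0],400:400+b.shape[1]]=b[:, :400]
d=cv2.resize(s[230:355,300:485],(400,205));c[390:595,400:]=d
d=cv2.resize(t[200:300,205:340],(330,245));c[350:595,:330]=d
cv2.imwrite('pics/comp.png',c)
E
```

```text
(no output)
```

View pics/comp.png

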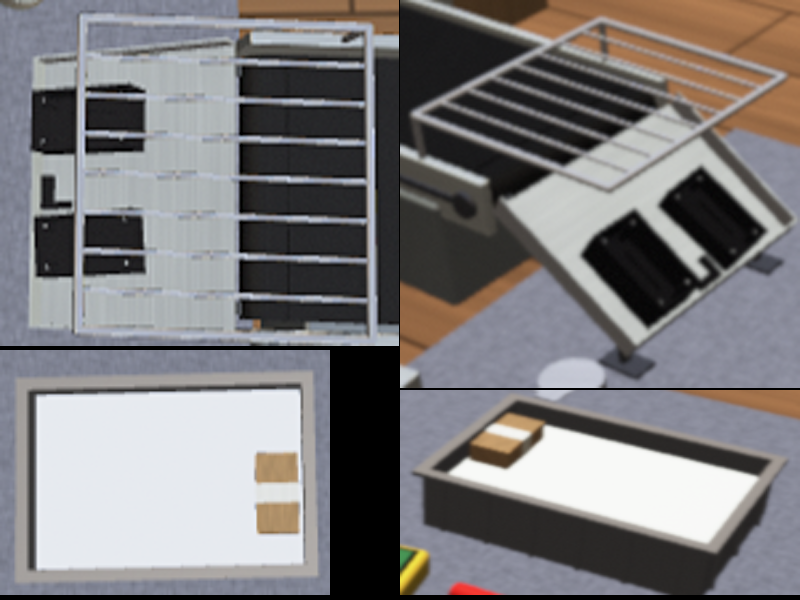

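```bash
python3 - <<'E'
import cv2,numpy as np
s=cv2.imread('pics/scene0.png');t=cv2.imread('pics/top0.png')
g=lambda i:(255*np.clip(i/110.,0,1)**.55).astype(np.uint8)
a=cv2.resize(g(s[195:280,200:300]),(800,680)[0:2],interpolation=cv2.INTER_CUBIC)
a=cv2.resize(a,(500,425))
b=cv2.resize(g(t[200:285,392:445]),(265,425),interpolation=cv2.INTER_CUBIC)
cv2.imwrite('pics/enh.png',np.hstack([a,b]))
E
```

```text
(no output)
```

View pics/enh.png

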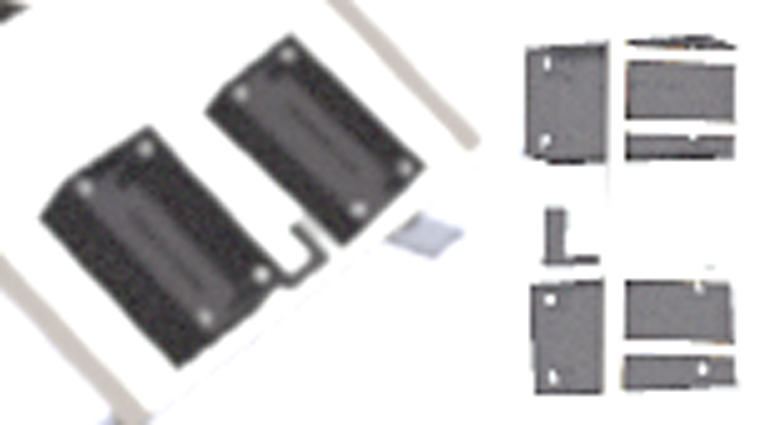

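```bash
cat > h.py <<'E'
import numpy as np,cv2
from scipy.spatial.transform import Rotation as Ro
C={n:np.load(f'{n}0.npz') for n in('scene','top')}
def ray(n,p):
    c=C[n];d=c['R'].T@np.linalg.inv(c['camera_matrix'])@np.array([p[0],p[1],1.]);return -c['R'].T@c['t'],d/np.linalg.norm(d)
def plane(n,p,z):
    o,d=ray(n,p);return o+d*(z-o[2])/d[2]
def tri(ps,pt):
    P=[C[n]['camera_matrix']@np.c_[C[n]['R'],C[n]['t']] for n in('scene','top')]
    X=cv2.triangulatePoints(*P,np.array(ps,float).reshape(2,1),np.array(pt,float).reshape(2,1))[:,0];X=X[:3]/X[3]
    o,d=ray('scene',ps);e=np.linalg.norm(np.cross(X-o,d));return X,e
def R(roll,pitch,yaw):return Ro.from_euler('xyz',[roll,pitch,yaw],degrees=True)
def move(obs,pos,rot):
    "tool-frame shift cm, rotvec deg to reach TCP pose"
    R0=R(*obs['tool_rot']);return (R0.inv().apply(np.array(pos)-obs['tool_pos'])*100).round(2),(R0.inv()*rot).as_rotvec(degrees=True).round(2)
E
python3 - <<'E'
from h import *
S=lambda x,y:(x/5+200,y/5+195); T=lambda x,y:((x-500)/5+392,y/5+200)
for n,a,b in[('A lip+x',(205,317),(547,62)),('A lip-x',(262,273),(545,140)),('A up-x',(146,148),(692,137)),('B lip+x',(358,209),(550,300)),('B lip-x',(405,167),(552,377)),('B up+x',(240,92),(698,288)),('B up-x',(289,54),(702,369)),('offcut bottom of short',(290,285),(547,262))]:
    X,e=tri(S(*a),T(*b));print(n,X.round(4),round(e,4))
t=lambda x,y:(x/2.66+385,y/2.66+175); s=lambda x,y:((x-400)/2.35+130,y/2.35+130)
for n,a,b in[('bar lo-x',(785,75),(80,330)),('bar hi-x',(610,188),(82,16)),('lip/side lo-x',(795,222),(30,328)),('lip/side hi-x',(632,348),(34,58))]:
    X,e=tri(s(*a),t(*b));print(n,X.round(4),round(e,4))
for n,a,b in[('hixloy',(306.5,280),(333.1,208.2)),('loxloy',(353.2,234.3),(335.1,292.2)),('loxhiy',(479.5,272.7),(212,294.7)),('hixhiy',(446.6,329.4),(211.1,211.4))]:
    X,e=tri(a,b);print('rim',n,X.round(4),round(e,4))
for z in(.02,.04,.06):
  print(z,'top hixhiy',plane('top',(219.7,217.6),z).round(4),'scene lox edge',plane('scene',((545-400)/2.162+300,(425-390)/1.64+230),z).round(4),plane('scene',((757-400)/2.162+300,(480-390)/1.64+230),z).round(4))
E
```

```text
A lip+x [ 0.6382 -0.1088  0.0749] 0.0002
A lip-x [ 0.5969 -0.1067  0.0754] 0.0003
A up-x [ 0.5918 -0.1732  0.1198] 0.0006
B lip+x [ 0.5141 -0.1095  0.0632] 0.0006
B lip-x [ 0.4737 -0.1089  0.0656] 0.0006
B up+x [ 0.5162 -0.1755  0.1104] 0.0004
B up-x [ 0.4753 -0.1756  0.1113] 0.0003
offcut bottom of short [ 0.5428 -0.124   0.0284] 0.0072
bar lo-x [ 0.4142 -0.1065  0.2244] 0.0006
bar hi-x [ 0.6849 -0.1171  0.2249] 0.0004
lip/side lo-x [ 0.4149 -0.095   0.0497] 0.0014
lip/side hi-x [ 0.6865 -0.1069  0.0505] 0.0018
rim hixloy [0.648  0.0718 0.0907] 0.0005
rim loxloy [0.4306 0.0697 0.0843] 0.0008
rim loxhiy [0.4277 0.3836 0.0878] 0.0004
rim hixhiy [0.6438 0.3872 0.0928] 0.0011
0.02 top hixhiy [0.6386 0.383  0.02  ] scene lox edge [0.3932 0.093  0.02  ] [0.3978 0.3503 0.02  ]
0.04 top hixhiy [0.6353 0.3783 0.04  ] scene lox edge [0.4194 0.105  0.04  ] [0.4238 0.3561 0.04  ]
0.06 top hixhiy [0.632  0.3737 0.06  ] scene lox edge [0.4455 0.117  0.06  ] [0.4498 0.3619 0.06  ]
```

The dots on the halves triangulate well (ray gap under 1 mm). A (x≈0.615) sits about 12 mm higher, so it is the base; B (x≈0.495) is the lid. The board is at about z=0.06. Next is the pre-grasp for the base.

```bash
cat >> h.py <<'E'
def tool(psi,beta):
    "tool y along width dir psi (deg from world x), leaning beta from vertical towards +y"
    p,b=np.radians([psi,beta]);y=np.array([np.cos(p),np.sin(p),0]);f=np.array([-np.sin(p),np.cos(p),0])
    z=-(f*np.sin(b)+np.array([0,0,np.cos(b)]));return Ro.from_matrix(np.c_[np.cross(y,z),y,z])
def go(G,psi,beta,back=0):
    "moves needed for grasp point at G, backed off along the tool axis"
    from cell import env
    o=env.get_obs();r=tool(psi,beta);pos=np.array(G)-r.apply([0,0,.164+back])
    print('t',round(o['time_s'],2),'tcp',o['tool_pos'].round(4),'F',o['force'].round(2),'w',round(o['grip_width'],4),'grip',o['grasp_force'],'q7',o['qpos'][6].round(1))
    print('grasp pt now',(o['tool_pos']+R(*o['tool_rot']).apply([0,0,.164])).round(4),'-> xyz,twist',*map(list,move(o,pos,r)))
E
python3 -c "
from h import *
go([.615,-.140,.0895],-3,47,.12)"
```

```text
t 0.1 tcp [0.244  0.6023 0.4038] F [-0.71  0.41  0.07] w 0.087 grip 0.0 q7 -3.3
grasp pt now [0.2439 0.602  0.2398] -> xyz,twist [np.float64(-55.47), np.float64(-35.22), np.float64(12.13)] [np.float64(28.93), np.float64(-40.64), np.float64(66.75)]
```

Emit:
servo_tool(
  plan=[
    {"xyz": [-55.5, -35.2, 12.1], "twist": [28.9, -40.6, 66.8], "jaw": 0.12},
    {"xyz": [-55.5, -35.2, 12.1], "twist": [28.9, -40.6, 66.8], "jaw": 0.12},
    {"xyz": [-55.5, -35.2, 12.1], "twist": [28.9, -40.6, 66.8], "jaw": 0.12},
    {"xyz": [-55.5, -35.2, 12.1], "twist": [28.9, -40.6, 66.8], "jaw": 0.12},
    {"xyz": [-55.5, -35.2, 12.1], "twist": [28.9, -40.6, 66.8], "jaw": 0.12},
    {"xyz": [-55.5, -35.2, 12.1], "twist": [28.9, -40.6, 66.8], "jaw": 0.12},
    {"xyz": [-55.5, -35.2, 12.1], "twist": [28.9, -40.6, 66.8], "jaw": 0.12},
    {"xyz": [-55.5, -35.2, 12.1], "twist": [28.9, -40.6, 66.8], "jaw": 0.12},
    {"xyz": [-55.5, -35.2, 12.1], "twist": [28.9, -40.6, 66.8], "jaw": 0.12},
    {"xyz": [-55.5, -35.2, 12.1], "twist": [28.9, -40.6, 66.8], "jaw": 0.12},
  ],
  newtons=15,
)

```text
time_s: 0.93
tool_pos: [0.4829, 0.2676, 0.3289]
tool_rot: [-175.4, 40.9, 99.3]
force: [0.9, 0.3, 0.1]
grip_width: 0.0765
grasp_force: 0.0
```

```bash
python3 -c "
from h import *
go([.615,-.140,.0895],-3,47,.12)"
```

```text
t 0.93 tcp [0.4829 0.2676 0.3289] F [0.88 0.28 0.08] w 0.0765 grip 0.0 q7 -36.6
grasp pt now [0.4874 0.1599 0.2054] -> xyz,twist [np.float64(-13.69), np.float64(12.26), np.float64(16.99)] [np.float64(4.0), np.float64(-5.71), np.float64(9.1)]
```

Emit:
servo_tool(
  plan=[
    {"xyz": [-13.7, 12.3, 17.0], "twist": [4.0, -5.7, 9.1], "jaw": 0.12},
    {"xyz": [-13.7, 12.3, 17.0], "twist": [4.0, -5.7, 9.1], "jaw": 0.12},
    {"xyz": [-13.7, 12.3, 17.0], "twist": [4.0, -5.7, 9.1], "jaw": 0.12},
    {"xyz": [-13.7, 12.3, 17.0], "twist": [4.0, -5.7, 9.1], "jaw": 0.12},
    {"xyz": [-13.7, 12.3, 17.0], "twist": [4.0, -5.7, 9.1], "jaw": 0.12},
    {"xyz": [-13.7, 12.3, 17.0], "twist": [4.0, -5.7, 9.1], "jaw": 0.12},
    {"xyz": [-13.7, 12.3, 17.0], "twist": [4.0, -5.7, 9.1], "jaw": 0.12},
    {"xyz": [-13.7, 12.3, 17.0], "twist": [4.0, -5.7, 9.1], "jaw": 0.12},
    {"xyz": [-13.7, 12.3, 17.0], "twist": [4.0, -5.7, 9.1], "jaw": 0.12},
  ],
)

```text
time_s: 1.68
tool_pos: [0.6263, 0.0697, 0.2821]
tool_rot: [-179.7, 46.8, 87.4]
force: [-0.2, -0.3, -0.1]
grip_width: 0.0763
grasp_force: 0.0
```

```bash
python3 -c "
from h import *
go([.615,-.140,.0895],-3,47,0)
from cell import env
a=env.read_camera('scene')['img'];b=env.read_camera('top')['img']
i=np.hstack([cv2.resize(a[100:300,130:370],(480,400)),cv2.resize(b[150:310,350:478],(320,400))])
cv2.imwrite('pics/pre.png',i[:,:,::-1])"
```

```text
t 1.68 tcp [0.6263 0.0697 0.2821] F [-0.2  -0.28 -0.14] w 0.0763 grip 0.0 q7 -29.4
grasp pt now [ 0.6201 -0.0497  0.1699] -> xyz,twist [np.float64(-0.28), np.float64(-0.03), np.float64(12.09)] [np.float64(0.03), np.float64(-0.18), np.float64(0.27)]
```

View pics/pre.png

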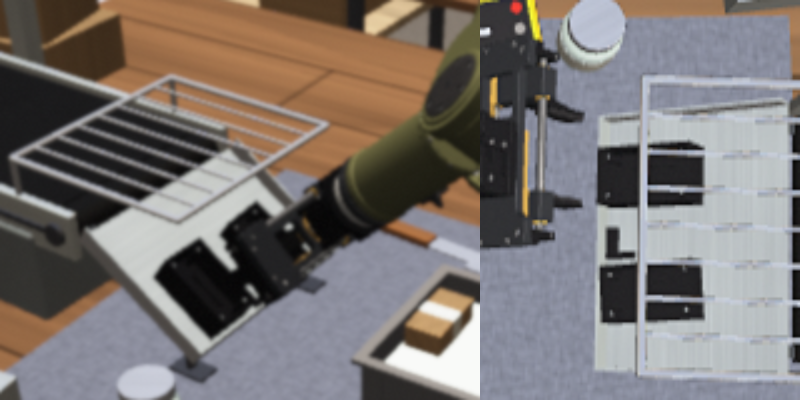

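The fingers straddle the base's line: in the top crop they are at rows 115 and 203, and the base spans 145–207 before parallax. The jar at (592,35) is close to the gripper body's side, so I'll check that clearance.

```bash
python3 -c "
from h import *
print([plane('top',p,.085).round(3) for p in((395,160),(395,149),(383,160),(408,160),(395,174))])
go([.615,-.140,.0895],-3,42,0.05)"
```

```text
[array([ 0.777, -0.094,  0.085]), array([ 0.806, -0.095,  0.085]), array([ 0.777, -0.062,  0.085]), array([ 0.776, -0.128,  0.085]), array([ 0.739, -0.093,  0.085])]
t 1.78 tcp [0.6261 0.0715 0.2825] F [ 0.1   0.04 -0.71] w 0.0769 grip 0.0 q7 -29.4
grasp pt now [ 0.6204 -0.0479  0.1701] -> xyz,twist [np.float64(-2.22), np.float64(-0.04), np.float64(7.32)] [np.float64(0.16), np.float64(4.77), np.float64(0.37)]
```

Emit:
servo_tool(
  plan=[
    {"xyz": [-0.2, 0, 3], "twist": [0, 0, 0], "jaw": 0.12},
    {"xyz": [-0.2, 0, 6], "twist": [0, 0, 0], "jaw": 0.12},
    {"xyz": [-0.3, 0, 8.5], "twist": [0, 0, 0], "jaw": 0.12},
    {"xyz": [-0.3, 0, 10.5], "twist": [0, 0, 0], "jaw": 0.12},
    {"xyz": [-0.3, 0, 11.5], "twist": [0, 0, 0], "jaw": 0.12},
    {"xyz": [-0.3, 0, 12.1], "twist": [0, 0, 0], "jaw": 0.12},
    {"xyz": [-0.3, 0, 12.1], "twist": [0, 0, 0], "jaw": 0.12},
  ],
)

```text
time_s: 2.37
tool_pos: [0.6217, -0.0202, 0.2018]
tool_rot: [-179.8, 46.8, 87.4]
force: [-1.0, 0.3, 1.1]
grip_width: 0.0762
grasp_force: 0.0
```

```bash
python3 -c "
from h import *
go([.615,-.140,.0895],-3,47,0)
from cell import env
a=env.read_camera('scene')['img'];b=env.read_camera('top')['img']
i=np.hstack([cv2.resize(a[150:300,150:330],(480,400)),cv2.resize(b[170:290,350:446],(320,400))])
cv2.imwrite('pics/gr.png',i[:,:,::-1])"
```

```text
t 2.37 tcp [ 0.6217 -0.0202  0.2018] F [-0.98  0.33  1.09] w 0.0762 grip 0.0 q7 -30.1
grasp pt now [ 0.6157 -0.1397  0.0896] -> xyz,twist [np.float64(0.03), np.float64(-0.04), np.float64(0.04)] [np.float64(0.09), np.float64(-0.16), np.float64(0.3)]
```

View pics/gr.png

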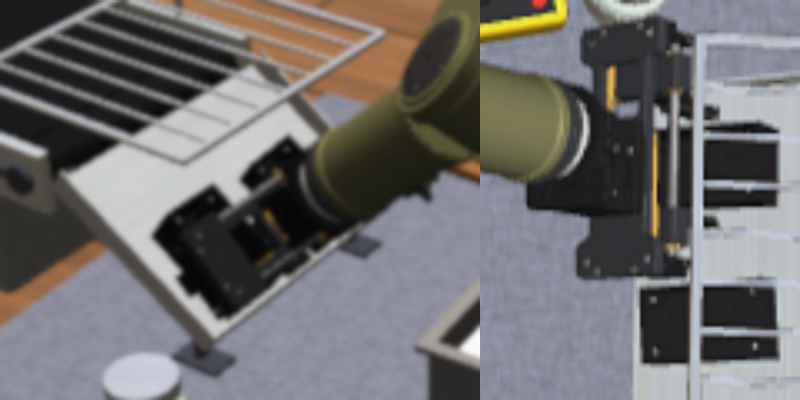

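The fingers straddle the base (finger rows ~105 and ~222, base 122–208). I'll close, then lift.

Emit:
servo_tool(
  plan=[
    {"xyz": [0, 0, 0], "twist": [0, 0, 0], "jaw": 0.5},
    {"xyz": [0, 0, 0], "twist": [0, 0, 0], "jaw": 0.5},
    {"xyz": [0, 0, 0], "twist": [0, 0, 0], "jaw": 0.5},
    {"xyz": [0, 0, 0], "twist": [0, 0, 0], "jaw": 0.5},
    {"xyz": [0, 0, 0], "twist": [0, 0, 0], "jaw": 0.5},
  ],
  newtons=15,
)

```text
time_s: 2.88
tool_pos: [0.6221, -0.02, 0.2026]
tool_rot: [-179.9, 46.8, 87.3]
force: [-0.9, 1.9, 2.8]
grip_width: 0.0599
grasp_force: 15.0
```

Emit:
servo_tool(
  plan=[
    {"xyz": [-0.2, 0, -1.0], "twist": [0, 0, 0], "jaw": 0.5},
    {"xyz": [-0.5, 0, -2.4], "twist": [0, 0, 0], "jaw": 0.5},
    {"xyz": [-0.8, 0, -3.9], "twist": [0, 0, 0], "jaw": 0.5},
    {"xyz": [-0.8, 0, -4.1], "twist": [0, 0, 0], "jaw": 0.5},
    {"xyz": [0.6, 0, -5.5], "twist": [0, 0, 0], "jaw": 0.5},
    {"xyz": [2.6, 0, -7.5], "twist": [0, 0, 0], "jaw": 0.5},
    {"xyz": [4.6, 0, -9.7], "twist": [0, 0, 0], "jaw": 0.5},
    {"xyz": [6.7, 0, -11.9], "twist": [0, 0, 0], "jaw": 0.5},
    {"xyz": [8.8, 0, -14.1], "twist": [0, 0, 0], "jaw": 0.5},
    {"xyz": [10.8, 0, -16.3], "twist": [0, 0, 0], "jaw": 0.5},
  ],
)

```text
time_s: 3.72
tool_pos: [0.6312, 0.1708, 0.2352]
tool_rot: [-179.7, 47.4, 87.3]
force: [-1.3, -17.3, 9.3]
grip_width: 0.0601
grasp_force: 15.0
```

```bash
python3 -c "
from h import *
go([.536,.29,.17],0.65,12,0)
from cell import env
a=env.read_camera('scene')['img'];b=env.read_camera('top')['img']
i=np.hstack([cv2.resize(a[150:330,180:400],(480,400)),cv2.resize(b[160:310,300:420],(320,400))])
cv2.imwrite('pics/lift.png',i[:,:,::-1])"
```

```text
t 3.72 tcp [0.6312 0.1708 0.2352] F [ -1.34 -17.34   9.26] w 0.0601 grip 14.988836168428179 q7 -35.5
grasp pt now [0.6248 0.0502 0.1242] -> xyz,twist [np.float64(3.06), np.float64(-10.35), np.float64(-17.34)] [np.float64(-1.94), np.float64(35.38), np.float64(-3.03)]
```

View pics/lift.png

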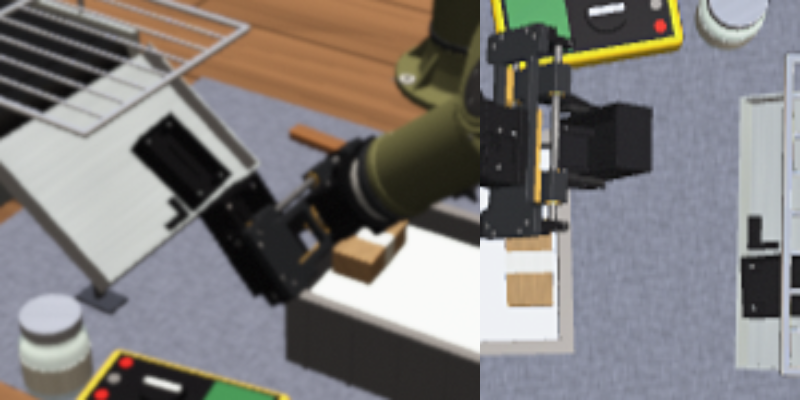

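The base is held, but its low end has come up against the tote's near rim (17 N). I'll back off at once and then go up.

Emit:
servo_tool(
  plan=[
    {"xyz": [-1.4, 0, 1.5], "twist": [0, 0, 0], "jaw": 0.5},
    {"xyz": [-2.7, 0, 2.9], "twist": [0, 0, 0], "jaw": 0.5},
    {"xyz": [-2.7, 0, 2.9], "twist": [0, 0, 0], "jaw": 0.5},
    {"xyz": [-4.2, 0, 1.5], "twist": [0, 0, 0], "jaw": 0.5},
    {"xyz": [-6.4, 0, -0.5], "twist": [0, 0, 0], "jaw": 0.5},
    {"xyz": [-8.6, 0, -2.5], "twist": [0, 0, 0], "jaw": 0.5},
    {"xyz": [-10.8, 0, -4.6], "twist": [0, 0, 0], "jaw": 0.5},
    {"xyz": [-10.8, 0, -4.6], "twist": [0, 0, 0], "jaw": 0.5},
  ],
)

```text
time_s: 4.48
tool_pos: [0.631, 0.13, 0.3517]
tool_rot: [179.4, 46.7, 86.7]
force: [2.3, -0.3, -0.0]
grip_width: 0.0602
grasp_force: 14.9
```

```bash
python3 -c "
from h import *
go([.536,.25,.19],0.65,12,0)"
```

```text
t 4.48 tcp [0.631  0.13   0.3517] F [ 2.26 -0.27 -0.03] w 0.0602 grip 14.929269924759865 q7 -28.2
grasp pt now [0.6257 0.0107 0.2392] -> xyz,twist [np.float64(10.26), np.float64(-10.3), np.float64(-10.82)] [np.float64(-1.42), np.float64(34.73), np.float64(-3.34)]
```

Emit:
servo_tool(
  plan=[
    {"xyz": [1.5, -1.5, -1.6], "twist": [-0.2, 5, -0.5], "jaw": 0.5},
    {"xyz": [3, -3, -3.2], "twist": [-0.4, 11, -1], "jaw": 0.5},
    {"xyz": [5, -5, -5.3], "twist": [-0.7, 17, -1.6], "jaw": 0.5},
    {"xyz": [6.7, -6.7, -7], "twist": [-1, 23, -2.2], "jaw": 0.5},
    {"xyz": [8.5, -8.5, -9], "twist": [-1.2, 29, -2.8], "jaw": 0.5},
    {"xyz": [10.3, -10.3, -10.8], "twist": [-1.4, 34.7, -3.3], "jaw": 0.5},
    {"xyz": [10.3, -10.3, -10.8], "twist": [-1.4, 34.7, -3.3], "jaw": 0.5},
    {"xyz": [10.3, -10.3, -10.8], "twist": [-1.4, 34.7, -3.3], "jaw": 0.5},
  ],
)

```text
time_s: 5.15
tool_pos: [0.5327, 0.2863, 0.3436]
tool_rot: [-179.4, 12.1, 91.0]
force: [0.3, -0.9, -1.3]
grip_width: 0.0602
grasp_force: 14.9
```

```bash
python3 -c "
from h import *
go([.536,.25,.19],0.65,12,0)
from cell import env
a=env.read_camera('scene')['img'];b=env.read_camera('top')['img']
np.savez('hold.npz',a=a,b=b)
i=np.hstack([cv2.resize(a[180:340,290:490],(500,400)),cv2.resize(b[180:310,205:309],(320,400))])[:,:800]
i=(255*np.clip(i/160.,0,1)**.6).astype(np.uint8)
cv2.imwrite('pics/hold.png',i[:,:,::-1])"
```

```text
t 5.15 tcp [0.5327 0.2863 0.3436] F [ 0.27 -0.89 -1.34] w 0.0602 grip 14.929760335944593 q7 -32.1
grasp pt now [0.5316 0.2519 0.1833] -> xyz,twist [np.float64(-0.36), np.float64(0.28), np.float64(-0.62)] [np.float64(-0.53), np.float64(0.1), np.float64(0.3)]
```

View pics/hold.png

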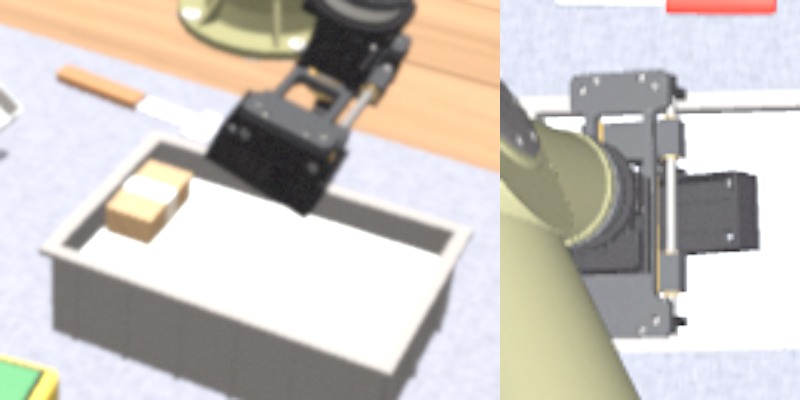

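```bash
python3 -c "
from h import *
for p in((212,165),(240,100),(307,212),(345,150),(240,92)):
    o,d=ray('scene',(p[0]/2.5+290,p[1]/2.5+180));print(p,(o+d*(.562-o[0])/d[0]).round(4))
for p in((735,172),(757,177),(757,248),(735,250)):
    print(p,[plane('top',((p[0]-500)/3.077+205,p[1]/3.077+180),z).round(4) for z in(.16,.2)])
"
```

```text
(212, 165) [0.562  0.1874 0.1688]
(240, 100) [0.562  0.2078 0.2391]
(307, 212) [0.562  0.2747 0.153 ]
(345, 150) [0.562  0.2997 0.2226]
(240, 92) [0.562  0.2072 0.2465]
(735, 172) [array([0.5687, 0.1994, 0.16  ]), array([0.5638, 0.1957, 0.2   ])]
(757, 177) [array([0.5646, 0.1819, 0.16  ]), array([0.5598, 0.1789, 0.2   ])]
(757, 248) [array([0.5083, 0.182 , 0.16  ]), array([0.5056, 0.179 , 0.2   ])]
(735, 250) [array([0.5069, 0.1994, 0.16  ]), array([0.5043, 0.1957, 0.2   ])]
```

```bash
python3 -c "
from h import *
go([.534,.30,.17],0.65,0,0)"
```

```text
t 5.25 tcp [0.5342 0.2841 0.3435] F [ 0.07 -0.8  -1.67] w 0.06 grip 14.929601771291345 q7 -32.1
grasp pt now [0.5331 0.2493 0.1832] -> xyz,twist [np.float64(1.75), np.float64(0.0), np.float64(0.59)] [np.float64(-0.54), np.float64(12.24), np.float64(0.03)]
```

Emit:
servo_tool(
  plan=[
    {"xyz": [0.6, 0, 0.2], "twist": [-0.2, 4, 0], "jaw": 0.5},
    {"xyz": [1.2, 0, 0.4], "twist": [-0.4, 8, 0], "jaw": 0.5},
    {"xyz": [1.8, 0, 0.6], "twist": [-0.5, 12.2, 0], "jaw": 0.5},
    {"xyz": [1.8, 0, 0.6], "twist": [-0.5, 12.2, 0], "jaw": 0.5},
    {"xyz": [1.8, 0, 0.6], "twist": [-0.5, 12.2, 0], "jaw": 0.5},
  ],
)

```text
time_s: 5.67
tool_pos: [0.5343, 0.3, 0.3338]
tool_rot: [-179.9, 0.1, 90.6]
force: [0.2, -1.0, -1.7]
grip_width: 0.06
grasp_force: 14.9
```

```bash
python3 -c "
from h import *
go([.534,.30,.17],0.65,0,0)
from cell import env
a=env.read_camera('scene')['img']
i=cv2.resize(a[200:300,350:475],(800,640),interpolation=cv2.INTER_CUBIC)[:600]
i=(255*np.clip(i/120.,0,1)**.6).astype(np.uint8)
cv2.imwrite('pics/hold2.png',i[:,:,::-1])"
```

```text
t 5.67 tcp [0.5343 0.3    0.3338] F [ 0.16 -0.96 -1.74] w 0.06 grip 14.929598243907094 q7 -28.0
grasp pt now [0.5341 0.2996 0.1698] -> xyz,twist [np.float64(0.0), np.float64(-0.03), np.float64(-0.02)] [np.float64(-0.07), np.float64(0.13), np.float64(-0.02)]
```

View pics/hold2.png

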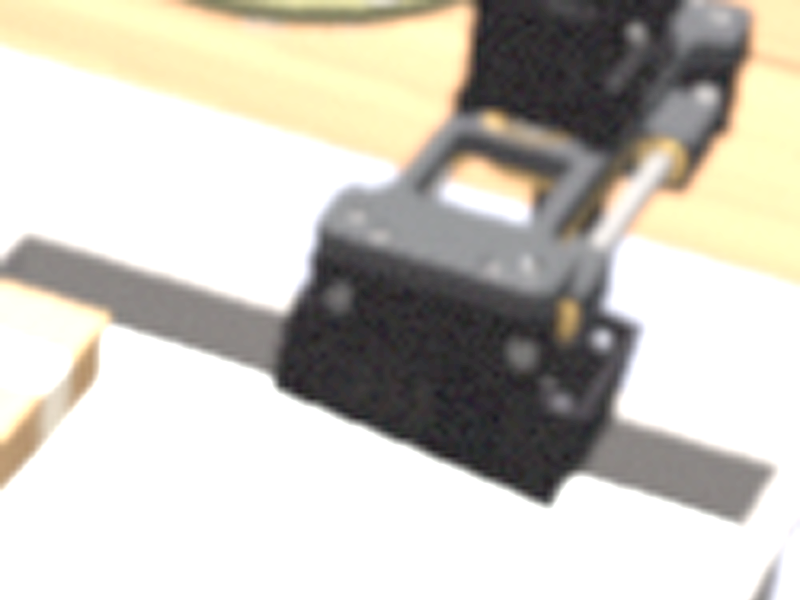

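Near view: the base is held open side up, its bottom edge running (280,385)→(548,502). I'll compute the tilt left over from that.

```bash
python3 -c "
from h import *
P=[]
for p in((280,385),(548,502)):
    o,d=ray('scene',(p[0]/6.4+350,p[1]/6.4+200));P.append(o+d*(.564-o[0])/d[0]);print(P[-1].round(4))
v=P[1]-P[0];print(np.linalg.norm(v),np.degrees(np.arctan2(v[2],v[1])))
"
```

```text
[0.564  0.2332 0.1505]
[0.564  0.3268 0.1397]
0.09421708664232066 -6.608221310706842
```

```bash
python3 -c "
from h import *
go([.535,.31,.10],0.65,-6,0)"
```

```text
t 5.72 tcp [0.5343 0.3004 0.334 ] F [ 0.22  0.3  -1.54] w 0.06 grip 14.929700908251107 q7 -28.0
grasp pt now [0.5341 0.3001 0.17  ] -> xyz,twist [np.float64(-0.74), np.float64(0.09), np.float64(7.09)] [np.float64(-0.05), np.float64(6.12), np.float64(0.02)]
```

Emit:
servo_tool(
  plan=[
    {"xyz": [-0.2, 0, 1.5], "twist": [0, 2, 0], "jaw": 0.5},
    {"xyz": [-0.5, 0, 3.5], "twist": [0, 4, 0], "jaw": 0.5},
    {"xyz": [-0.7, 0.1, 5.5], "twist": [0, 6.1, 0], "jaw": 0.5},
    {"xyz": [-0.7, 0.1, 6.6], "twist": [0, 6.1, 0], "jaw": 0.5},
    {"xyz": [-0.7, 0.1, 7.1], "twist": [0, 6.1, 0], "jaw": 0.5},
    {"xyz": [-0.7, 0.1, 7.1], "twist": [0, 6.1, 0], "jaw": 0.5},
  ],
)

```text
time_s: 6.22
tool_pos: [0.5344, 0.2949, 0.2622]
tool_rot: [-179.9, -6.0, 90.8]
force: [1.1, -0.4, -1.7]
grip_width: 0.0601
grasp_force: 14.9
```

```bash
cat >> h.py <<'E'
def edge(xf,show=False):
    "lower silhouette edge of the dark half over the white board in scene view -> tilt, on plane x=xf"
    from cell import env
    c=env.read_camera('scene');g=c['img'].max(2).astype(int);np.save('last.npy',c['img'])
    us,vs=[],[]
    for u in range(385,450):
        col=g[250:315,u];w=[v for v in range(1,64) if col[v-1]<90 and (col[v:v+2]>150).any() and col[min(v+3,64)]>150]
        if w:us.append(u);vs.append(250+w[-1])
    us,vs=np.array(us),np.array(vs);print(list(zip(us.tolist(),vs.tolist()))[::6])
    return us,vs
E
python3 -c "
from h import *
go([.535,.31,.085],0.65,-6,0)
edge(.565)"
```

```text
t 6.22 tcp [0.5344 0.2949 0.2622] F [ 1.1  -0.4  -1.68] w 0.0601 grip 14.929570639505982 q7 -22.2
grasp pt now [0.5338 0.3121 0.0991] -> xyz,twist [np.float64(-0.36), np.float64(0.08), np.float64(1.38)] [np.float64(-0.16), np.float64(-0.02), np.float64(0.14)]
[(385, 256), (391, 258), (397, 293), (403, 295), (409, 297), (415, 299), (421, 301), (427, 303), (433, 306), (439, 307), (445, 297)]
```

```bash
python3 -c "
from h import *
P=[]
for p in((397,293.),(439,307.5)):
    o,d=ray('scene',p);P.append(o+d*(.565-o[0])/d[0]);print(P[-1].round(4))
v=P[1]-P[0];print(np.degrees(np.arctan2(v[2],v[1])))
"
```

```text
[0.565  0.248  0.0701]
[0.565  0.3432 0.0709]
0.4849249708762022
```

Emit:
servo_tool(
  plan=[
    {"xyz": [0, 0, 0.3], "twist": [0, 0, 0], "jaw": 0.5},
    {"xyz": [-0.1, 0, 0.5], "twist": [0, 0, 0], "jaw": 0.5},
    {"xyz": [-0.1, 0, 0.6], "twist": [0, 0, 0], "jaw": 0.5},
    {"xyz": [-0.1, 0, 0.7], "twist": [0, 0, 0], "jaw": 0.5},
    {"xyz": [-0.1, 0, 0.7], "twist": [0, 0, 0], "jaw": 0.5},
  ],
)

```text
time_s: 6.68
tool_pos: [0.5347, 0.2949, 0.2565]
tool_rot: [-180.0, -6.2, 90.8]
force: [0.0, -0.1, -2.0]
grip_width: 0.0602
grasp_force: 14.9
```

Emit:
servo_tool(
  plan=[
    {"xyz": [0, 0, 0.1], "twist": [0, 0, 0], "jaw": 0.5},
    {"xyz": [0, 0, 0.2], "twist": [0, 0, 0], "jaw": 0.5},
    {"xyz": [0, 0, 0.3], "twist": [0, 0, 0], "jaw": 0.5},
    {"xyz": [0, 0, 0.3], "twist": [0, 0, 0], "jaw": 0.5},
  ],
)

```text
time_s: 7.02
tool_pos: [0.5349, 0.2949, 0.2541]
tool_rot: [-180.0, -6.2, 90.8]
force: [-1.2, -2.1, 3.6]
grip_width: 0.0598
grasp_force: 15.0
```

Emit:
servo_tool(
  plan=[
    {"xyz": [0.4, 0, 0.05], "twist": [0, 0, 0], "jaw": 0.5},
    {"xyz": [0.8, 0, 0.1], "twist": [0, 0, 0], "jaw": 0.5},
    {"xyz": [1.2, 0, 0.12], "twist": [0, 0, 0], "jaw": 0.5},
    {"xyz": [1.6, 0, 0.16], "twist": [0, 0, 0], "jaw": 0.5},
    {"xyz": [2.0, 0, 0.2], "twist": [0, 0, 0], "jaw": 0.5},
    {"xyz": [2.3, 0, 0.23], "twist": [0, 0, 0], "jaw": 0.5},
    {"xyz": [2.3, 0, 0.23], "twist": [0, 0, 0], "jaw": 0.5},
  ],
)

```text
time_s: 7.6
tool_pos: [0.5347, 0.3192, 0.254]
tool_rot: [179.9, -6.2, 90.8]
force: [1.1, -2.4, 4.1]
grip_width: 0.06
grasp_force: 14.9
```

Emit:
servo_tool(
  plan=[
    {"xyz": [0.1, 0, 0], "twist": [0, 0, 0], "jaw": 0.5},
    {"xyz": [0.2, 0, 0], "twist": [0, 0, 0], "jaw": 0.5},
    {"xyz": [0.3, 0, 0], "twist": [0, 0, 0], "jaw": 0.5},
    {"xyz": [0.3, 0, 0], "twist": [0, 0, 0], "jaw": 0.5},
  ],
)

```text
time_s: 7.93
tool_pos: [0.5346, 0.3212, 0.254]
tool_rot: [180.0, -6.2, 90.8]
force: [0.5, -3.7, 4.1]
grip_width: 0.0599
grasp_force: 14.9
```

Emit:
servo_tool(
  plan=[
    {"xyz": [0.1, 0, 0], "twist": [0, 0, 0], "jaw": 0.5},
    {"xyz": [0.2, 0, 0], "twist": [0, 0, 0], "jaw": 0.5},
    {"xyz": [0.3, 0, 0], "twist": [0, 0, 0], "jaw": 0.5},
    {"xyz": [0.3, 0, 0], "twist": [0, 0, 0], "jaw": 0.5},
  ],
)

```text
time_s: 8.27
tool_pos: [0.5348, 0.3221, 0.2539]
tool_rot: [-179.9, -6.0, 90.7]
force: [0.8, -8.3, 6.2]
grip_width: 0.0598
grasp_force: 14.9
```

Wall contact felt (−8 N). Next: release and raise.

Emit:
servo_tool(
  plan=[
    {"xyz": [-0.2, 0, 0], "twist": [0, 0, 0], "jaw": 0.25},
    {"xyz": [-0.2, 0, 0], "twist": [0, 0, 0], "jaw": 0.12},
    {"xyz": [-0.2, 0, 0], "twist": [0, 0, 0], "jaw": 0.12},
    {"xyz": [-0.2, 0, -0.6], "twist": [0, 0, 0], "jaw": 0.12},
    {"xyz": [0, 0, -2], "twist": [0, 0, 0], "jaw": 0.12},
    {"xyz": [0.2, 0, -4.5], "twist": [0, 0, 0], "jaw": 0.12},
    {"xyz": [0.4, 0, -8], "twist": [0, 0, 0], "jaw": 0.12},
    {"xyz": [0.5, 0, -11], "twist": [0, 0, 0], "jaw": 0.12},
    {"xyz": [0.5, 0, -12], "twist": [0, 0, 0], "jaw": 0.12},
  ],
)

```text
time_s: 9.02
tool_pos: [0.5352, 0.3172, 0.38]
tool_rot: [179.6, -6.5, 90.9]
force: [1.2, 0.4, 1.4]
grip_width: 0.0764
grasp_force: 0.0
```

```bash
python3 -c "
from h import *
go([.495,.0,.26],1,47,0.0)
from cell import env
b=env.read_camera('top')['img'];np.save('t1.npy',b);g=b.max(2)
m=((g<90)*255).astype('uint8');m[:205]=0;m[295:]=0;m[:,:205]=0;m[:,340:]=0
for c in cv2.findContours(m,0,2)[0]:
  if cv2.contourArea(c)>60:print(cv2.minAreaRect(c),cv2.boundingRect(c))
c=C['top']
for y in(.373,.273):
  for z in(.06,.10):
    p=c['camera_matrix']@(c['R']@np.array([.536,y,z])+c['t']);print(y,z,(p[:2]/p[2]).round(1))
"
```

```text
t 9.02 tcp [0.5352 0.3172 0.38  ] F [1.22 0.44 1.4 ] w 0.0764 grip 0.0 q7 -26.3
grasp pt now [0.536  0.3357 0.217 ] -> xyz,twist [np.float64(-19.63), np.float64(-4.52), np.float64(-1.44)] [np.float64(0.29), np.float64(-53.49), np.float64(-0.31)]
((266.52435302734375, 251.96548461914062), (113.43944549560547, 86.99993896484375), 5.411869049072266) (214, 205, 114, 90)
0.373 0.06 [219.5 253.4]
0.373 0.1 [215.9 252.1]
0.273 0.06 [257.1 253. ]
0.273 0.1 [254.8 251.7]
```

```bash
python3 -c "
from h import *
go([.495,-.1407,.090],0.5,47,0.12)"
```

```text
t 9.07 tcp [0.5354 0.317  0.3801] F [0.5  1.31 1.37] w 0.0766 grip 0.0 q7 -26.3
grasp pt now [0.5363 0.3356 0.2172] -> xyz,twist [np.float64(-25.87), np.float64(-4.64), np.float64(6.72)] [np.float64(0.5), np.float64(-53.51), np.float64(0.14)]
```

Emit:
servo_tool(
  plan=[
    {"xyz": [-4, -0.7, 0], "twist": [0, -7, 0], "jaw": 0.12},
    {"xyz": [-8, -1.4, 0], "twist": [0.1, -14, 0], "jaw": 0.12},
    {"xyz": [-12, -2, 0], "twist": [0.2, -21, 0], "jaw": 0.12},
    {"xyz": [-15.5, -2.7, 0], "twist": [0.3, -28, 0], "jaw": 0.12},
    {"xyz": [-18.5, -3.4, 0.5], "twist": [0.4, -35, 0], "jaw": 0.12},
    {"xyz": [-21, -3.9, 2], "twist": [0.5, -42, 0], "jaw": 0.12},
    {"xyz": [-23.5, -4.3, 4], "twist": [0.5, -48.5, 0], "jaw": 0.12},
    {"xyz": [-25.5, -4.6, 6], "twist": [0.5, -53.5, 0], "jaw": 0.12},
    {"xyz": [-25.9, -4.6, 6.7], "twist": [0.5, -53.5, 0.1], "jaw": 0.12},
    {"xyz": [-25.9, -4.6, 6.7], "twist": [0.5, -53.5, 0.1], "jaw": 0.12},
  ],
)

```text
time_s: 9.9
tool_pos: [0.4904, 0.0648, 0.2766]
tool_rot: [-178.9, 47.4, 91.3]
force: [0.1, 0.0, -0.1]
grip_width: 0.0767
grasp_force: 0.0
```

```bash
cat > look.py <<'E'
from h import *
from cell import env
b=env.read_camera('top')['img'];np.save('t1.npy',b);g=b.max(2)
m=((g<90)*255).astype('uint8')
for (x0,y0,x1,y1) in((219,219,335,290),(396,200,445,290)):
  n=np.zeros_like(m);n[y0:y1,x0:x1]=m[y0:y1,x0:x1]
  for c in cv2.findContours(n,0,2)[0]:
    if cv2.contourArea(c)>40:print(cv2.minAreaRect(c),cv2.boundingRect(c))
E
python3 -c "
from h import *
go([.495,-.1407,.090],0.5,47,0.0)
import look"
```

```text
t 9.9 tcp [0.4904 0.0648 0.2766] F [ 0.06  0.03 -0.11] w 0.0767 grip 0.0 q7 -38.1
grasp pt now [ 0.49   -0.0558  0.1655] -> xyz,twist [np.float64(-0.3), np.float64(0.38), np.float64(11.36)] [np.float64(-0.53), np.float64(0.37), np.float64(0.56)]
((312.07073974609375, 281.7738342285156), (12.869044303894043, 43.98772430419922), 86.8201675415039) (290, 276, 45, 14)
((250.42247009277344, 278.43597412109375), (22.09052276611328, 9.291291236877441), 84.5596694946289) (246, 267, 11, 23)
((237.5, 262.5), (53.0, 37.0), 90.0) (219, 236, 38, 54)
((296.6239929199219, 249.187255859375), (72.27716827392578, 22.450992584228516), 14.500164985656738) (263, 231, 72, 27)
((427.5, 274.0), (6.0, 23.0), 90.0) (416, 271, 24, 7)
((427.5, 262.0), (12.0, 21.0), 90.0) (417, 256, 22, 13)
((405.0, 266.5), (23.0, 14.0), 90.0) (398, 255, 15, 24)
((405.0099182128906, 246.59901428222656), (11.940446853637695, 11.044912338256836), 84.2894058227539) (400, 241, 12, 13)
```

Emit:
servo_tool(
  plan=[
    {"xyz": [-0.2, 0.3, 2], "twist": [-0.5, 0.4, 0.5], "jaw": 0.12},
    {"xyz": [-0.3, 0.4, 5], "twist": [-0.5, 0.4, 0.5], "jaw": 0.12},
    {"xyz": [-0.3, 0.4, 8], "twist": [-0.5, 0.4, 0.5], "jaw": 0.12},
    {"xyz": [-0.3, 0.4, 10], "twist": [-0.5, 0.4, 0.5], "jaw": 0.12},
    {"xyz": [-0.3, 0.4, 11], "twist": [-0.5, 0.4, 0.5], "jaw": 0.12},
    {"xyz": [-0.3, 0.4, 11.4], "twist": [-0.5, 0.4, 0.5], "jaw": 0.12},
    {"xyz": [-0.3, 0.4, 11.4], "twist": [-0.5, 0.4, 0.5], "jaw": 0.12},
  ],
)

```text
time_s: 10.53
tool_pos: [0.4968, -0.0198, 0.205]
tool_rot: [179.5, 46.8, 90.2]
force: [-0.8, 0.6, -0.5]
grip_width: 0.077
grasp_force: 0.0
```

```bash
python3 -c "
from h import *
go([.495,-.1407,.090],0.5,47,0.0)"
```

```text
t 10.53 tcp [ 0.4968 -0.0198  0.205 ] F [-0.76  0.59 -0.47] w 0.077 grip 0.0 q7 -39.1
grasp pt now [ 0.4987 -0.1395  0.0928] -> xyz,twist [np.float64(0.17), np.float64(-0.29), np.float64(0.28)] [np.float64(0.29), np.float64(-0.15), np.float64(-0.21)]
```

Emit:
servo_tool(
  plan=[
    {"xyz": [0.1, -0.3, 0.3], "twist": [0.3, 0, -0.2], "jaw": 0.12},
    {"xyz": [0.1, -0.3, 0.5], "twist": [0.3, 0, -0.2], "jaw": 0.12},
    {"xyz": [0.1, -0.3, 0.5], "twist": [0.3, 0, -0.2], "jaw": 0.5},
    {"xyz": [0.1, -0.3, 0.5], "twist": [0.3, 0, -0.2], "jaw": 0.5},
    {"xyz": [0.1, -0.3, 0.5], "twist": [0.3, 0, -0.2], "jaw": 0.5},
    {"xyz": [0.1, -0.3, 0.5], "twist": [0.3, 0, -0.2], "jaw": 0.5},
    {"xyz": [0.1, -0.3, 0.5], "twist": [0.3, 0, -0.2], "jaw": 0.5},
  ],
  newtons=18,
)

```text
time_s: 11.12
tool_pos: [0.4914, -0.0213, 0.2009]
tool_rot: [-179.5, 46.9, 90.6]
force: [-10.2, 10.0, 11.8]
grip_width: 0.0602
grasp_force: 20.2
```

Emit:
servo_tool(
  plan=[
    {"xyz": [-0.1, 0, -0.5], "twist": [0, 0, 0], "jaw": 0.5},
    {"xyz": [-0.3, 0, -1.5], "twist": [0, 0, 0], "jaw": 0.5},
    {"xyz": [-0.6, 0, -2.8], "twist": [0, 0, 0], "jaw": 0.5},
    {"xyz": [-0.8, 0, -3.9], "twist": [0, 0, 0], "jaw": 0.5},
    {"xyz": [-0.8, 0, -4.1], "twist": [0, 0, 0], "jaw": 0.5},
    {"xyz": [0.6, 0, -5.5], "twist": [0, 0, 0], "jaw": 0.5},
    {"xyz": [2.4, 0, -7.4], "twist": [0, 0, 0], "jaw": 0.5},
    {"xyz": [4.2, 0, -9.3], "twist": [0, 0, 0], "jaw": 0.5},
    {"xyz": [5.7, 0, -11.0], "twist": [0, 0, 0], "jaw": 0.5},
    {"xyz": [5.7, 0, -11.0], "twist": [0, 0, 0], "jaw": 0.5},
  ],
)

```text
time_s: 11.95
tool_pos: [0.4923, 0.1023, 0.2332]
tool_rot: [-179.9, 46.7, 91.0]
force: [0.2, 0.8, -0.7]
grip_width: 0.0602
grasp_force: 18.0
```

```bash
python3 -c "
from h import *
go([.495,-.017,.24],0.5,47,0.0)
import look"
```

```text
t 11.95 tcp [0.4923 0.1023 0.2332] F [ 0.24  0.8  -0.72] w 0.0602 grip 18.000318221747875 q7 -42.5
grasp pt now [ 0.4941 -0.017   0.1207] -> xyz,twist [np.float64(-8.6), np.float64(0.16), np.float64(-8.18)] [np.float64(0.29), np.float64(-0.32), np.float64(0.34)]
((234.904052734375, 278.7257080078125), (22.19867515563965, 9.77365493774414), 81.02737426757812) (230, 267, 12, 23)
((276.5, 261.5), (55.0, 115.0), 90.0) (219, 234, 116, 56)
((405.5, 247.0), (12.0, 11.0), 90.0) (400, 241, 12, 13)
```

Emit:
servo_tool(
  plan=[
    {"xyz": [-2.5, 0, -2.4], "twist": [0, 0, 0], "jaw": 0.5},
    {"xyz": [-5.5, 0, -5.2], "twist": [0, 0, 0], "jaw": 0.5},
    {"xyz": [-8.2, 0, -7.8], "twist": [0, 0, 0], "jaw": 0.5},
    {"xyz": [-8.6, 0, -8.2], "twist": [0, 0, 0], "jaw": 0.5},
    {"xyz": [-8.6, 0, -8.2], "twist": [0, 0, 0], "jaw": 0.5},
  ],
)

```text
time_s: 12.42
tool_pos: [0.493, 0.0967, 0.355]
tool_rot: [179.7, 46.7, 90.2]
force: [0.6, 0.4, -1.5]
grip_width: 0.0603
grasp_force: 18.0
```

```bash
python3 -c "
from h import *
go([.535,.205,.18],0.65,12,0.0)"
```

```text
t 12.42 tcp [0.493  0.0967 0.355 ] F [ 0.58  0.43 -1.48] w 0.0603 grip 17.99969980493188 q7 -35.3
grasp pt now [ 0.4942 -0.0227  0.2426] -> xyz,twist [np.float64(10.81), np.float64(4.26), np.float64(-9.34)] [np.float64(0.05), np.float64(34.74), np.float64(-0.31)]
```

Emit:
servo_tool(
  plan=[
    {"xyz": [1, 0.5, -2], "twist": [0, 4, 0], "jaw": 0.5},
    {"xyz": [3, 1.4, -4], "twist": [0, 10, 0], "jaw": 0.5},
    {"xyz": [5, 2.3, -6], "twist": [0, 16, -0.1], "jaw": 0.5},
    {"xyz": [7, 3, -7.6], "twist": [0, 22, -0.2], "jaw": 0.5},
    {"xyz": [9, 3.8, -8.8], "twist": [0, 28, -0.3], "jaw": 0.5},
    {"xyz": [10.8, 4.3, -9.3], "twist": [0, 34.7, -0.3], "jaw": 0.5},
    {"xyz": [10.8, 4.3, -9.3], "twist": [0, 34.7, -0.3], "jaw": 0.5},
    {"xyz": [10.8, 4.3, -9.3], "twist": [0, 34.7, -0.3], "jaw": 0.5},
  ],
)

```text
time_s: 13.08
tool_pos: [0.5337, 0.2384, 0.3345]
tool_rot: [-179.5, 12.4, 90.8]
force: [0.7, -0.6, -1.5]
grip_width: 0.0599
grasp_force: 18.0
```

```bash
python3 -c "
from h import *
from cell import env
go([.535,.205,.18],0.65,12,0.0)
a=env.read_camera('scene')['img'];np.save('s2.npy',a)
i=np.hstack([cv2.resize(a[200:300,325:450],(500,400),interpolation=cv2.INTER_CUBIC),cv2.resize(env.read_camera('top')['img'][190:310,205:295],(300,400))])
i=(255*np.clip(i/120.,0,1)**.6).astype(np.uint8)
cv2.imwrite('pics/lid.png',i[:,:,::-1])"
```

```text
t 13.08 tcp [0.5337 0.2384 0.3345] F [ 0.7  -0.57 -1.49] w 0.0599 grip 17.99961855635047 q7 -29.4
grasp pt now [0.5329 0.2032 0.1744] -> xyz,twist [np.float64(-0.06), np.float64(0.08), np.float64(-0.59)] [np.float64(-0.44), np.float64(0.41), np.float64(0.1)]
```

View pics/lid.png

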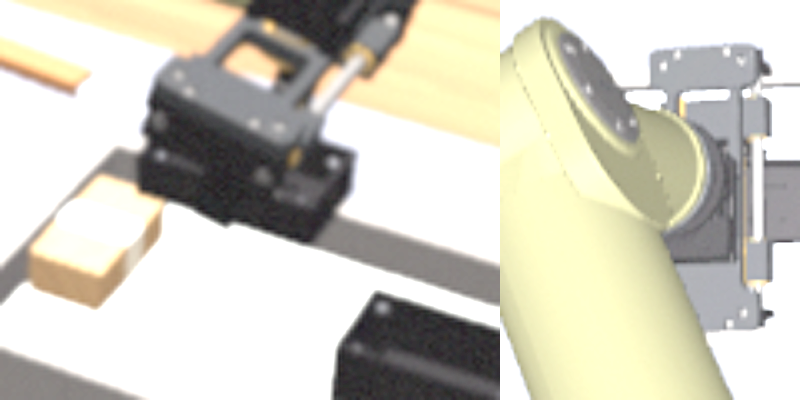

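That picture (the last allowed) shows the lid held open side up, its bottom edge running (140,190)→(312,242) in the crop, and the base standing in the tote at the lower right. From here I work by numbers only.

```bash
python3 -c "
from h import *
P=[]
for p in((140,190),(310,242)):
    o,d=ray('scene',(p[0]/4+325,p[1]/4+200));P.append(o+d*(.566-o[0])/d[0]);print(P[-1].round(4))
v=P[1]-P[0];print(np.linalg.norm(v),np.degrees(np.arctan2(v[2],v[1])))
# base rear end rim corners in the tote (scene px) at z=.10
for p in((378,293),(335,345)): print(plane('scene',(p[0]/4+325,p[1]/4+200),.10).round(4))
go([.535,.205,.10],0.65,12,0.0)
"
```

```text
[0.566  0.1553 0.156 ]
[0.566  0.2531 0.1583]
0.09777641643365231 1.3509870104358526
[0.5135 0.2752 0.1   ]
[0.567  0.2732 0.1   ]
t 13.18 tcp [0.5339 0.238  0.3357] F [-1.03 -0.31 -1.67] w 0.06 grip 17.99961218610406 q7 -29.4
grasp pt now [0.5333 0.2027 0.1755] -> xyz,twist [np.float64(1.73), np.float64(0.12), np.float64(7.32)] [np.float64(-0.35), np.float64(0.41), np.float64(0.07)]
```

Emit:
servo_tool(
  plan=[
    {"xyz": [0.5, 0.1, 2.5], "twist": [-0.3, 0.4, 0], "jaw": 0.5},
    {"xyz": [1.1, 0.1, 5], "twist": [-0.3, 0.4, 0], "jaw": 0.5},
    {"xyz": [1.6, 0.1, 7], "twist": [-0.3, 0.4, 0], "jaw": 0.5},
    {"xyz": [1.8, 0.1, 7.8], "twist": [-0.3, 0.4, 0], "jaw": 0.5},
    {"xyz": [1.9, 0.1, 8.1], "twist": [-0.3, 0.4, 0], "jaw": 0.5},
    {"xyz": [1.9, 0.1, 8.3], "twist": [-0.3, 0.4, 0], "jaw": 0.5},
    {"xyz": [1.9, 0.1, 8.3], "twist": [-0.3, 0.4, 0], "jaw": 0.5},
  ],
)

```text
time_s: 13.77
tool_pos: [0.5352, 0.24, 0.2528]
tool_rot: [179.9, 11.8, 90.7]
force: [0.5, 0.3, -0.8]
grip_width: 0.06
grasp_force: 18.0
```

```bash
python3 -c "
from h import *
go([.535,.205,.08],0.65,12,0.0)"
```

```text
t 13.77 tcp [0.5352 0.24   0.2528] F [ 0.51  0.27 -0.77] w 0.06 grip 17.999728750437498 q7 -30.1
grasp pt now [0.536  0.2064 0.0923] -> xyz,twist [np.float64(0.17), np.float64(-0.06), np.float64(1.23)] [np.float64(0.16), np.float64(-0.19), np.float64(0.1)]
```

Emit:
servo_tool(
  plan=[
    {"xyz": [0, 0, 0.2], "twist": [0, 0, 0], "jaw": 0.5},
    {"xyz": [0.1, 0, 0.4], "twist": [0, 0, 0], "jaw": 0.5},
    {"xyz": [0.1, 0, 0.6], "twist": [0, 0, 0], "jaw": 0.5},
    {"xyz": [0.1, 0, 0.6], "twist": [0, 0, 0], "jaw": 0.5},
  ],
)

```text
time_s: 14.1
tool_pos: [0.5348, 0.2398, 0.246]
tool_rot: [179.9, 11.8, 90.8]
force: [-1.1, -0.4, 0.0]
grip_width: 0.0599
grasp_force: 18.0
```

Emit:
servo_tool(
  plan=[
    {"xyz": [0, 0, 0.1], "twist": [0, 0, 0], "jaw": 0.5},
    {"xyz": [0, 0, 0.2], "twist": [0, 0, 0], "jaw": 0.5},
    {"xyz": [0.1, 0, 0.3], "twist": [0, 0, 0], "jaw": 0.5},
    {"xyz": [0.1, 0, 0.3], "twist": [0, 0, 0], "jaw": 0.5},
  ],
)

```text
time_s: 14.43
tool_pos: [0.535, 0.2398, 0.244]
tool_rot: [179.9, 11.9, 90.7]
force: [-3.0, -1.6, 6.5]
grip_width: 0.0599
grasp_force: 18.1
```

Emit:
servo_tool(
  plan=[
    {"xyz": [0.3, 0, -0.1], "twist": [0, 0, 0], "jaw": 0.5},
    {"xyz": [0.6, 0, -0.15], "twist": [0, 0, 0], "jaw": 0.5},
    {"xyz": [0.9, 0, -0.2], "twist": [0, 0, 0], "jaw": 0.5},
    {"xyz": [1.2, 0, -0.26], "twist": [0, 0, 0], "jaw": 0.5},
    {"xyz": [1.4, 0, -0.3], "twist": [0, 0, 0], "jaw": 0.5},
    {"xyz": [1.4, 0, -0.3], "twist": [0, 0, 0], "jaw": 0.5},
  ],
)

```text
time_s: 14.93
tool_pos: [0.5355, 0.2538, 0.2439]
tool_rot: [179.8, 11.9, 90.7]
force: [-0.6, -3.4, 6.0]
grip_width: 0.0598
grasp_force: 18.3
```

Emit:
servo_tool(
  plan=[
    {"xyz": [0.1, 0, 0], "twist": [0, 0, 0], "jaw": 0.5},
    {"xyz": [0.2, 0, 0], "twist": [0, 0, 0], "jaw": 0.5},
    {"xyz": [0.2, 0, 0], "twist": [0, 0, 0], "jaw": 0.5},
  ],
)

```text
time_s: 15.18
tool_pos: [0.5357, 0.2545, 0.2438]
tool_rot: [179.8, 12.0, 90.6]
force: [-1.6, -6.8, 9.1]
grip_width: 0.0599
grasp_force: 18.3
```

Emit:
servo_tool(
  plan=[
    {"xyz": [0.1, 0, -0.05], "twist": [0, 0, 0], "jaw": 0.5},
    {"xyz": [0.2, 0, -0.1], "twist": [0, 0, 0], "jaw": 0.5},
    {"xyz": [0.3, 0, -0.1], "twist": [0, 0, 0], "jaw": 0.5},
    {"xyz": [0.3, 0, -0.1], "twist": [0, 0, 0], "jaw": 0.5},
  ],
)

```text
time_s: 15.52
tool_pos: [0.5357, 0.257, 0.2438]
tool_rot: [179.9, 12.1, 90.7]
force: [-1.1, -6.9, 6.6]
grip_width: 0.06
grasp_force: 18.3
```

Emit:
servo_tool(
  plan=[
    {"xyz": [0.1, 0, 0], "twist": [0, 0, 0], "jaw": 0.5},
    {"xyz": [0.2, 0, -0.05], "twist": [0, 0, 0], "jaw": 0.5},
    {"xyz": [0.3, 0, -0.05], "twist": [0, 0, 0], "jaw": 0.5},
    {"xyz": [0.3, 0, -0.05], "twist": [0, 0, 0], "jaw": 0.5},
  ],
)

```text
time_s: 15.85
tool_pos: [0.5359, 0.2578, 0.2436]
tool_rot: [179.9, 12.3, 90.6]
force: [-1.5, -11.8, 9.9]
grip_width: 0.0599
grasp_force: 18.4
```

Emit:
servo_tool(
  plan=[
    {"xyz": [-0.2, 0, 0], "twist": [0, 0, 0], "jaw": 0.3},
    {"xyz": [-0.2, 0, 0], "twist": [0, 0, 0], "jaw": 0.12},
    {"xyz": [-0.2, 0, 0], "twist": [0, 0, 0], "jaw": 0.12},
    {"xyz": [-0.3, 0, -0.6], "twist": [0, 0, 0], "jaw": 0.12},
    {"xyz": [-0.6, 0, -2], "twist": [0, 0, 0], "jaw": 0.12},
    {"xyz": [-1.2, 0, -5], "twist": [0, 0, 0], "jaw": 0.12},
    {"xyz": [-2, 0, -9], "twist": [0, 0, 0], "jaw": 0.12},
    {"xyz": [-5.5, 0, -11], "twist": [0, 0, 0], "jaw": 0.12},
    {"xyz": [-9.5, 0, -12], "twist": [0, 0, 0], "jaw": 0.12},
    {"xyz": [-13.5, 0, -12], "twist": [0, 0, 0], "jaw": 0.12},
  ],
)

```text
time_s: 16.68
tool_pos: [0.5358, 0.1568, 0.3911]
tool_rot: [179.7, 11.6, 91.0]
force: [0.7, -0.6, 0.0]
grip_width: 0.0766
grasp_force: 0.0
```

Emit:
servo_tool(
  plan=[
    {"xyz": [-3, -3, 0], "twist": [0, 0, 0], "jaw": 0.12},
    {"xyz": [-6, -6, 0], "twist": [0, 0, 0], "jaw": 0.12},
    {"xyz": [-8, -8, 0], "twist": [0, 0, 0], "jaw": 0.12},
    {"xyz": [-8, -8, 0], "twist": [0, 0, 0], "jaw": 0.12},
  ],
)

```text
time_s: 17.02
tool_pos: [0.4541, 0.0721, 0.4051]
tool_rot: [180.0, 11.7, 90.5]
force: [1.1, 0.4, -0.4]
grip_width: 0.0765
grasp_force: 0.0
```

```bash
python3 -c "
from h import *
from cell import env
print(env.get_obs()['tool_pos'],env.get_obs()['force'])
c=env.read_camera('top');g=c['img'].max(2);np.save('t2.npy',c['img']);np.save('s3.npy',env.read_camera('scene')['img'])
for r in range(236,272,4): print(r,''.join('#' if v<60 else '+' if v<120 else '.' if v<180 else ' ' for v in g[r,208:335]))
K=c['camera_matrix']
for p in [(.536,.374,.10),(.536,.274,.10),(.536,.274,.09),(.536,.174,.09),(.536,.174,.061)]:
    q=K@(c['R']@np.array(p)+c['t']);print(p,(q[:2]/q[2]-[208,0]).round(1))
"
```

```text
[0.454127   0.07208739 0.4051493 ] [ 1.08978704  0.37935019 -0.36166438]
236 ........+##.                                                                                                        .#+#++++++.
240 ........+#+.                                                               ............                             ####+++++++
244 ........###++#############################+.######+.+############################+.+##+               .    .. .+#++++++++++++++
248 ........##############################################################################+                 ..++#+#++++++++++++++##
252 ........###############################################################################          +##+++++++++++++++++++++++++++
256 ........###################################################################+++#####+###++##+++++++++++++++++++++++++++++++.++.+
260 ........###++##############################+######++######################++++++#+++++++++++++++++++++++++++++++++...........+.
264 ........######################+++++++++++++++++....                 +++++++++++#+++++++++++++++++++++++++++++....++...........+
268 ........+##.                                                       .+++++++++++#++++++++++++++++++.................++..........
(0.536, 0.374, 0.1) [  7.5 252.1]
(0.536, 0.274, 0.1) [ 46.4 251.7]
(0.536, 0.274, 0.09) [ 47. 252.]
(0.536, 0.174, 0.09) [ 85.7 251.7]
(0.536, 0.174, 0.061) [ 86.4 252.6]
```

```bash
python3 -c "
from h import *
g=np.load('t2.npy').max(2).astype(float);s=np.load('s3.npy').max(2).astype(float)
def cross(col,r0,thr=130):   # first bright->dark going down
    for r in range(r0,r0+40):
        if col[r]>thr>=col[r+1]:return r+(col[r]-thr)/(col[r]-col[r+1])
def fit(us,z,n):
    p=[(u,cross(g[:,u],225)) for u in us];P=np.array([plane('top',q,z) for q in p if q[1]]);k=np.polyfit(P[:,1],P[:,0],1);r=P[:,0]-np.polyval(k,P[:,1])
    P=P[abs(r)<.0015];k=np.polyfit(P[:,1],P[:,0],1);print(n,'yaw deg',-np.degrees(np.arctan(k[0])).round(2),'x mean',P[:,0].mean().round(4),len(P))
fit(range(219,250),.10,'base');fit(range(260,290),.089,'lid')
# scene: bottom edge of hi-x faces (dark above, white board below), per column from below
E=[]
for u in range(360,460):
    for v in range(330,250,-1):
        if s[v,u]>130>=s[v-1,u] and s[v+1,u]>200 and s[v-2,u]<100:
            E.append((u,v-(s[v,u]-130)/(s[v,u]-s[v-1,u])));break
X=[]
for q in E:
    o,d=ray('scene',q);X.append(o+d*(.566-o[0])/d[0])
X=np.array(X);print(X[::6,1:].round(4).tolist())
for a,b in((.18,.268),(.28,.365)):
    m=(X[:,1]>a)&(X[:,1]<b)&(abs(X[:,2]-.061)<.01)
    if m.sum()>5:print('tilt',np.degrees(np.arctan(np.polyfit(X[m,1],X[m,2],1)[0])).round(2),m.sum())
"
```

```text
base yaw deg 1.46 x mean 0.5644 30
lid yaw deg 0.14 x mean 0.5659 30
[[0.1575, 0.1123], [0.1773, 0.0612], [0.192, 0.0611], [0.2065, 0.0613], [0.2209, 0.0612], [0.2351, 0.0613], [0.2492, 0.0616], [0.2632, 0.0619], [0.2771, 0.0622], [0.2908, 0.0626], [0.3044, 0.0627], [0.318, 0.0622], [0.3314, 0.0626], [0.3446, 0.0628], [0.3578, 0.0631], [0.3579, 0.1562], [0.3703, 0.1564]]
tilt 0.38 37
tilt 0.66 36
```

Both halves are flat, in line and at the expected places. A light push on the lid's rear end with closed fingers will make sure both joints are tight.

```bash
python3 -c "
from h import *
go([.536,.152,.15],0.65,0,0)"
```

```text
t 17.12 tcp [0.4563 0.0761 0.4047] F [-0.03  0.57  0.92] w 0.0766 grip 0.0 q7 -20.3
grasp pt now [0.4572 0.043  0.2441] -> xyz,twist [np.float64(9.16), np.float64(8.05), np.float64(7.4)] [np.float64(0.17), np.float64(11.64), np.float64(0.15)]
```

Emit:
servo_tool(
  plan=[
    {"xyz": [3, 2.5, 0], "twist": [0, 5, 0], "jaw": 1},
    {"xyz": [6, 5, 0], "twist": [0.1, 9, 0], "jaw": 1},
    {"xyz": [9.2, 8, 1], "twist": [0.2, 11.6, 0.1], "jaw": 1},
    {"xyz": [9.2, 8, 3], "twist": [0.2, 11.6, 0.1], "jaw": 1},
    {"xyz": [9.2, 8, 6], "twist": [0.2, 11.6, 0.1], "jaw": 1},
    {"xyz": [9.2, 8, 7.4], "twist": [0.2, 11.6, 0.1], "jaw": 1},
    {"xyz": [9.2, 8, 7.4], "twist": [0.2, 11.6, 0.1], "jaw": 1},
    {"xyz": [9.2, 8, 7.4], "twist": [0.2, 11.6, 0.1], "jaw": 1},
  ],
  newtons=10,
)

```text
time_s: 17.78
tool_pos: [0.536, 0.1533, 0.3118]
tool_rot: [-179.8, 0.2, 90.8]
force: [-0.1, 0.5, 0.6]
grip_width: 0.0313
grasp_force: 0.0
```

```bash
python3 -c "
from h import *
go([.536,.152,.089],0.65,0,0)"
```

```text
t 17.78 tcp [0.536  0.1533 0.3118] F [-0.06  0.5   0.62] w 0.0313 grip 0.0 q7 -14.4
grasp pt now [0.5354 0.1526 0.1478] -> xyz,twist [np.float64(-0.1), np.float64(0.02), np.float64(5.88)] [np.float64(-0.24), np.float64(0.25), np.float64(0.11)]
```

Emit:
servo_tool(
  plan=[
    {"xyz": [-0.1, 0, 2], "twist": [0, 0.2, 0], "jaw": 0.64},
    {"xyz": [-0.1, 0, 4], "twist": [0, 0.2, 0], "jaw": 0.64},
    {"xyz": [-0.1, 0, 5.3], "twist": [0, 0.2, 0], "jaw": 0.64},
    {"xyz": [-0.1, 0, 5.9], "twist": [0, 0.2, 0], "jaw": 0.64},
    {"xyz": [0.3, 0, 5.9], "twist": [0, 0.2, 0], "jaw": 0.64},
    {"xyz": [0.7, 0, 5.9], "twist": [0, 0.2, 0], "jaw": 0.64},
    {"xyz": [0.9, 0, 5.9], "twist": [0, 0.2, 0], "jaw": 0.64},
    {"xyz": [1.0, 0, 5.9], "twist": [0, 0.2, 0], "jaw": 0.64},
    {"xyz": [1.0, 0, 5.9], "twist": [0, 0.2, 0], "jaw": 0.64},
  ],
)

```text
time_s: 18.53
tool_pos: [0.5365, 0.1607, 0.2553]
tool_rot: [180.0, 0.1, 90.6]
force: [-0.1, -4.0, 2.9]
grip_width: 0.031
grasp_force: 2.2
```

Emit:
servo_tool(
  plan=[
    {"xyz": [0.1, 0, 0], "twist": [0, 0, 0], "jaw": 0.64},
    {"xyz": [0.2, 0, 0], "twist": [0, 0, 0], "jaw": 0.64},
    {"xyz": [0.3, 0, 0], "twist": [0, 0, 0], "jaw": 0.64},
    {"xyz": [0.3, 0, 0], "twist": [0, 0, 0], "jaw": 0.64},
  ],
)

```text
time_s: 18.87
tool_pos: [0.5366, 0.1613, 0.2552]
tool_rot: [-180.0, 0.2, 90.5]
force: [-0.9, -9.3, 5.2]
grip_width: 0.0312
grasp_force: 4.9
```

Emit:
servo_tool(
  plan=[
    {"xyz": [0.1, 0, 0], "twist": [0, 0, 0], "jaw": 0.64},
    {"xyz": [0.2, 0, 0], "twist": [0, 0, 0], "jaw": 0.64},
    {"xyz": [0.2, 0, 0], "twist": [0, 0, 0], "jaw": 0.64},
  ],
)

```text
time_s: 19.12
tool_pos: [0.5367, 0.1618, 0.2553]
tool_rot: [-179.9, 0.4, 90.5]
force: [-0.4, -13.1, 7.0]
grip_width: 0.0311
grasp_force: 6.7
```

Emit:
servo_tool(
  plan=[
    {"xyz": [-0.6, 0, 0], "twist": [0, 0, 0], "jaw": 0.64},
    {"xyz": [-1.2, 0, 0], "twist": [0, 0, 0], "jaw": 0.64},
    {"xyz": [-1.3, 0, -2], "twist": [0, 0, 0], "jaw": 0.64},
    {"xyz": [-1.3, 0, -5], "twist": [0, 0, 0], "jaw": 0.5},
    {"xyz": [-1.3, 0, -9], "twist": [0, 0, 0], "jaw": 0.2},
    {"xyz": [-3, -3, -12], "twist": [0, 0, 0], "jaw": 0.0},
    {"xyz": [-6, -6, -14], "twist": [0, 0, 0], "jaw": 0.0},
    {"xyz": [-8, -9, -15], "twist": [0, 0, 0], "jaw": 0.0},
    {"xyz": [-8, -9, -15], "twist": [0, 0, 0], "jaw": 0.0},
  ],
)

```text
time_s: 19.87
tool_pos: [0.4442, 0.082, 0.4075]
tool_rot: [179.9, -0.2, 90.5]
force: [1.0, -0.2, 0.7]
grip_width: 0.0633
grasp_force: 0.0
```

```bash
python3 -c "
from h import *
from cell import env
c=env.read_camera('top');g=c['img'].max(2)
for r in range(240,270,4): print(r,''.join('#' if v<60 else '+' if v<120 else '.' if v<180 else ' ' for v in g[r,208:335]))
o=env.get_obs();print(o['force'],o['grasp_force'],o['tool_pos'])"
```

```text
240 ........+#+.                                                               ..........+                   ++++++++++++++++++++++
244 ........###++##############################.######+.#############################+.+##+               ..++++.++++++++++++++++++
248 ........##############################################################################+                .+++++++++++++++++++++++
252 ........##############################################################################+              .  +++++++++++++++++++++++
256 ........##############################################################################+                 #++++++++++++++++++####
260 ........###++#############################+.######+.#############################+++##+                 +++++#####+++++++++++++
264 ........#######################+++#+++#+#+++++++++.........                               ###++++++++++++++++++++++++++++++++++
268 ........+##.                                                                              +++++++++++++++++++++++++++++++++++++
[ 0.19627759  0.31490856 -0.24990223] 0.0 [0.4451517  0.0835466  0.40669362]
```

The push stalled firmly at 13 N with under 1 mm of movement, so the row is tight. Handing in.

```bash
python3 -c "
from cell import env
print(env.sign_off())"
```

```text
the job is handed in; nothing more can be done
None
```

I handed in the job: both halves are in the tote, flat and open side up, with the base tight against the far wall and the lid tight behind it, and nothing is held; on the way out the held base bumped the tote's near rim at about 17 N, under the 40 N limit, and sign-off gave no verdict.

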